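# Grease the bare nipple of the polishing spindle

### The arm

A 7-joint arm with a two-finger parallel gripper is mounted at the origin on the work surface. World frame = base frame: x ahead of the robot, y to its left, z up, the work surface at z = 0. Lengths are in m, angles in rad, forces in N, time in s.
With the tool pointing down it reaches from about 0.425 to 0.875 m from the base axis. Payload 9.9 kg.
Tool frame: the origin (TCP) lies at the very end of the fingers, on their centre line; the grasp point (between the pads) lies 19 mm behind it; z points along the fingers, y is the line along which they close (so a half turn about z gives the same grasp; the last joint's range is limited). The gripper opens to 85 mm and grips with 20 to 120 N. Pads are 22 mm wide; open, the fingers measure 114 mm over their backs; the gripper's body (76 mm by 85 mm) begins 54 mm behind the grasp point. The pads swing forward as they close: fully open they stand 13 mm farther back than shut.
Start: joints at [1.207, 0.576, 0.025, 1.437, -0.015, 1.129, -0.057], TCP at [0.186, -0.649, 0.231] pointing down, gripper open.
Joint ranges: [-2.76, 2.76], [-0.34, 2.15], [-1.52, 1.57], [0.19, 2.46], [-1.09, 4.23], [0.17, 1.99], [-2.82, 2.82]. Speed limits (rad/s): [2.22, 2.22, 3.01, 3.01, 3.14, 3.14, 3.14].

### API

Orientations are given as a 3x3 rotation matrix whose columns are the frame's x, y, z axes.
In Python, from plant import monitor, optics, ctrl gives the robot as it stands.
- The arm moves only by the tool send_rows, never from a script. Its argument "rows" is a list of rows, each a list of 6 numbers: the shift along the tool's x, y, z normalised to -1 to 1, where 1 is 0.1 m, then the turn, a rotation vector about the tool's x, y, z normalised to -1 to 1, where 1 is 0.5 rad. In form: [[tx, ty, tz, wx, wy, wz], ...]. A call has 1 to 12 rows; each row is the pose to reach, as a shift and turn from the pose commanded when the call began, along the tool's axes at that moment; what a row does not reach only later rows make up. A row lasts 1/8 s, in which the tool goes at most 62.5 mm and 10.7 degrees, less where a joint would pass 70% of its speed; a pose out of reach is approached as far as the arm can. A call with a number of a shift or a turn outside -1 to 1 is refused whole. A call with a gripper value outside its range is refused whole. "grip" is the closure, from -1 (fully open) to 1 (shut), set as the call begins (left out, the last holds). The fingers move at their own pace and stop on an object; "force" is the grip in N (left out, the last holds). Time passes only in rows, so rows that repeat a pose let the fingers close. It gives the time, the measured TCP pose, the force, the opening and the grip force at its end, in the units of the state.
- monitor.observe(): the state, without advancing time (a new reading comes with each control period).
- optics.read_camera(name): name is "scene" or "top" or "wrist"; returns (picture, depth): 384x512x3 uint8, red, green, blue; 384x512 float32, m along the optical axis (not along the pixel's ray), 0 where there is no reading.
- optics.camera_params(name): a dict with "K" (3x3 intrinsics, pixels), "T" (4x4, takes a point from camera to world coordinates); the wrist camera has in their place "mount" (4x4, takes a point from camera to tool coordinates, whose origin is the TCP and whose axes are the flange's). Camera axes: x right, y up, looking along -z (the intrinsics and any distortion apply to the point x, -y, -z); pixel columns grow to the right and rows downward; lengths in m; the calibration is good to about 2 mm. The wrist camera is an equidistant fisheye: a pixel r from the principal point sees the ray r / f radians off the axis. A picture is of the moment at which its call begins: read the wrist's pose just before it. camera_params takes no time and is no camera call.
- ctrl.close_job(): hands the job in; it is judged then, once.
The state is a dict: "clock": time; "q": joint angles; "joint_vel": joint speeds; "tau": joint torques, N m; "eef_pos": TCP position; "tool_rot": TCP orientation; "wrist_force": force on the tool from outside, world axes, zero at the start; "ft_torque": the same for the moment, N m; "gripper_width": finger opening in m; "gripper_force": force on a finger pad.
Only numpy, scipy, OpenCV 4.12 (cv2) and the standard library are available. Lean on these libraries where they do the work, as an engineer would, in place of code of your own. Each camera call takes 0.05 s, during which the arm holds its last target. There are 200 camera calls.

### The job

The polishing spindle on the bench has a slanted grease nipple on each of its two blue bearing blocks; the one with its yellow dust cap pushed on has been greased already, the bare one has not. Take the red push-type grease gun out of the wooden tool block, press its coupler squarely onto the bare nipple until it snaps on, then push the barrel on against the gun's spring to the end of its stroke and keep it there: finish while still holding the gun pushed in. Keep the gun off the capped nipple and leave the other things on the bench where they are.

Things in the scene. Friction and masses are not known exactly. Their poses are not given: they have to be found in the camera images.
- nipple_far (a point): centre of the 8 mm ball head of the steel grease nipple on the blue bearing block farther from the robot; the point's z axis is the nipple's axis, outward from the block, slanted 25 degrees from vertical sideways to the robot's right (the spindle's +x). 99 mm above the bench; the ball's centre is 12 mm from the 13 mm wide hexagon, on a 5.4 mm neck
- nipple_near (a point): the same for the nipple on the bearing block nearer the robot, parallel to the far one and 160 mm from it
- spindle: polishing spindle, fixed: shaft (20 mm, axis 53 mm up, along y) in two blue pillow blocks at y = +80 (far) and -80 mm (near), each 127 x 38 mm, 84 mm high; pulley between them, 100 mm felt wheel at the +y end; base board 160 x 265 x 20 mm. Origin: underside of the board, midway between the blocks; its y points away from the robot, within 0.35 rad, and the nipples slant to its +x
- dust_cap: yellow plastic dust cap (14 mm wide, 19 mm high) pushed right over one of the two nipples, near or far differently each time; origin at the ball centre of the nipple it covers. The other nipple is bare: its own yellow cap is flipped back and lies over the other flank of the block on its strap
- tool_block: wooden tool block 80 x 190 x 75 mm high, fixed; origin under its centre. The gun stands nose down in the 22.5 mm through hole at y = +55 mm; three small screwdrivers with handles up to 159 mm above the bench stand at y = -45 to -80 mm
- gun: push-type grease gun, 0.4 kg; origin at the middle of its shoulder (nose end of the barrel), which rests on top of the tool block at the start; z axis along the gun from nose to tail (straight up at the start). The barrel reaches 115 mm up from here, the steel nose (12 mm tube, 19 mm coupler) 60 mm down. The whole nose slides into the barrel when pressed
- gun_grip (a point): middle of the gun's red barrel (28 mm across), 60 mm tailward of the shoulder, 135 mm above the bench at the start; z axis as the gun's. The red barrel can be gripped up to 35 mm either side of this point; beyond are 30 mm wide end collars. The tail end is 55 mm above this point, the coupler's mouth 120 mm below it
- coupler (a point): point inside the coupler, 10.5 mm behind its mouth, where a nipple's ball sits once snapped on: 109.5 mm from gun_grip along the gun's -z while the nose is out; z axis towards the tail. The mouth is a cone 16 mm wide narrowing to 9.6 mm over 5 mm; behind it four sprung jaws let the ball by at about 7 to 9 N (with some 5 mm to go) and close on the neck
- stroke (a joint): travel of the nose into the barrel, m: 0 = fully out, 0.012 = pushed right in (hard stop). The return spring gives 9 N at the start of the travel and 15 N at its end
- cup: bystander: white plastic cup, 76 mm wide, 85 mm high, origin under its centre
- grease_tin: bystander: green tin, 80 mm wide, 55 mm high, origin under its centre
- pliers: bystander: black-handled pliers lying flat, 150 mm long, origin under its middle
- spanner: bystander: steel spanner lying flat, 170 mm long, origin under its middle
- screwdriver: bystander: blue screwdriver lying flat, 190 mm long, origin under its middle
- oil_bottle: bystander: white bottle with red cap, 48 mm wide, 105 mm high, origin under its centre
- bit_box: bystander: white open box of coloured screwdriver bits, 100 x 150 x 26 mm, origin under its centre

How it is judged:
By the outcome, as a careful person would: the job done as asked, in the order asked, and still so for the second after the job is handed in, while the arm keeps its last pose, push and grip.
It also fails if it takes over 40 s, if anything falls off the work surface, if the arm or the gripper's body presses on something with over 40 N, if the wrist force passes 120 N, or if a joint passes its speed limit or range.

## Working session

There is one attempt and no reset: what is moved stays moved. The work goes in short steps, Python scripts to look and compute and a tool call to move; the robot and the scene stay as the last step left them, time stands still between calls to the robot, and variables do not carry over. Pictures are saved under pics/ and viewed, at most 10 in all, crops included, and the job is handed in when it is done.

Besides the shell and the picture viewer there is one more tool, called as name([rows], argument=value, ...), one row to a line, values as JSON. send_rows: Moves the arm, as the interface text tells. Its arguments: {"type":"object","properties":{"rows":{"type":"array"},"grip":{"type":"number"},"force":{"type":"number"}},"required":["rows"]}

```bash
ls; mkdir -p pics; cat > h.py <<'E'
import numpy as np, cv2
from plant import monitor, optics, ctrl
def grab(n):
    rgb,d=optics.read_camera(n); return rgb,d
def cloud(n,d):
    p=optics.camera_params(n); K=np.array(p["K"]);T=np.array(p["T"])
    v,u=np.mgrid[0:d.shape[0],0:d.shape[1]]
    P=np.stack([(u-K[0,2])/K[0,0]*d,-(v-K[1,2])/K[1,1]*d,-d],-1)
    return P@T[:3,:3].T+T[:3,3]
E
python3 - <<'E'
from h import *
np.set_printoptions(precision=4,suppress=True)
print(monitor.observe())
ims=[]
for n in("scene","top"):
    a,d=grab(n); np.savez(n,a=a,d=d); p=optics.camera_params(n);print(n,p)
    cv2.imwrite(f"pics/{n}.png",cv2.resize(a[...,::-1],(800,600),interpolation=cv2.INTER_CUBIC))
print({k:v for k,v in optics.camera_params("wrist").items()})
E
```

```text
pics
{'clock': 0.0, 'q': array([ 1.2072,  0.5765,  0.0248,  1.4379, -0.015 ,  1.129 , -0.0565]), 'joint_vel': array([-0.0008, -0.0005, -0.0012, -0.0011,  0.0001, -0.0008,  0.    ]), 'tau': array([  0.0016, -76.5761,   2.2506, -28.5973,   0.0152,   0.0126,
        -0.    ]), 'eef_pos': array([ 0.1863, -0.6483,  0.2305]), 'tool_rot': array([[ 0.9611,  0.2762, -0.0005],
       [ 0.2762, -0.9611,  0.0015],
       [-0.0001, -0.0016, -1.    ]]), 'wrist_force': array([ 0.4272, -0.251 , -0.9333]), 'ft_torque': array([-0.0355,  0.0353, -0.0221]), 'gripper_force': 0.0, 'gripper_width': 0.0852952988031256}
scene {'K': array([[358.2865,   0.    , 253.1356],
       [  0.    , 358.2865, 191.6325],
       [  0.    ,   0.    ,   1.    ]]), 'T': array([[-0.2329, -0.5022,  0.8328,  1.3996],
       [ 0.9723, -0.1034,  0.2096,  0.1962],
       [-0.0191,  0.8585,  0.5124,  0.6723],
       [ 0.    ,  0.    ,  0.    ,  1.    ]])}
top {'K': array([[440.393 ,   0.    , 265.3619],
       [  0.    , 440.393 , 193.4908],
       [  0.    ,   0.    ,   1.    ]]), 'T': array([[ 0.0632,  0.9724, -0.2248,  0.2449],
       [-0.998 ,  0.0607, -0.0179, -0.0315],
       [-0.0038,  0.2255,  0.9742,  1.3439],
       [ 0.    ,  0.    ,  0.    ,  1.    ]])}
{'K': array([[297.3186,   0.    , 258.7121],
       [  0.    , 297.3186, 188.7459],
       [  0.    ,   0.    ,   1.    ]]), 'mount': array([[-0.0005,  0.947 ,  0.3212,  0.0836],
       [ 1.    ,  0.0004,  0.0004, -0.0005],
       [ 0.0003,  0.3212, -0.947 , -0.1442],
       [ 0.    ,  0.    ,  0.    ,  1.    ]])}
```

View pics/scene.png

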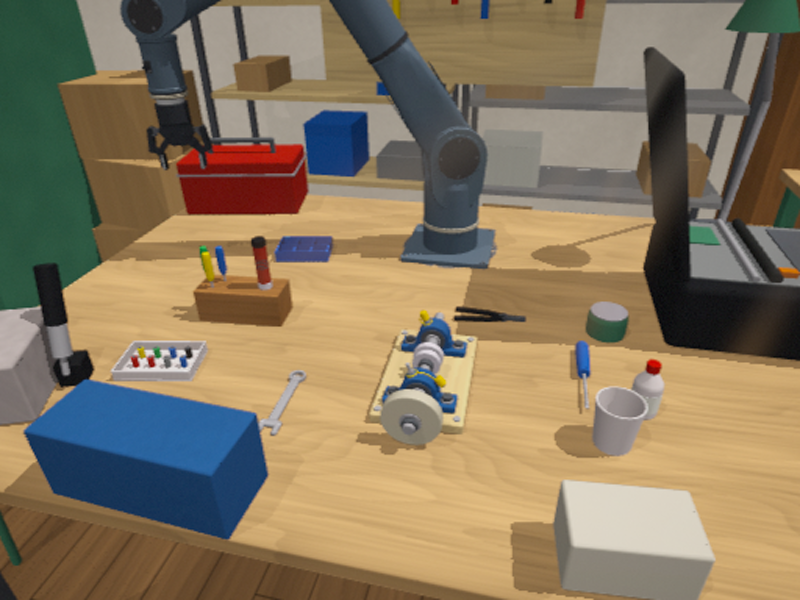

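View pics/top.png

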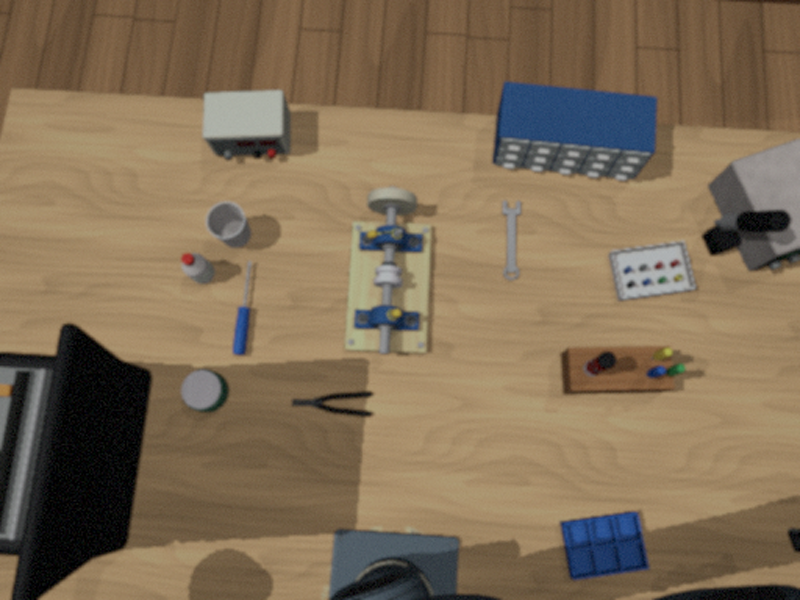

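The gun is at scene (262,262) and top (602,362), and the spindle is at top (388,275) with its felt wheel at the far end. I'll zoom in to see which nipple is capped.

```bash
python3 - <<'E'
from h import *
s=np.load("scene.npz");t=np.load("top.npz")
A=cv2.resize(s['a'][185:295,230:315,::-1],(400,518),interpolation=cv2.INTER_CUBIC)
B=cv2.resize(t['a'][115:230,215:285,::-1],(315,518),interpolation=cv2.INTER_CUBIC)
cv2.imwrite("pics/crop.png",np.hstack([A,B]))
np.set_printoptions(precision=4,suppress=True)
for n,z in(("scene",s),("top",t)):
    P=cloud(n,z['d']); hsv=cv2.cvtColor(z['a'],cv2.COLOR_RGB2HSV)
    print(n,"bench z",np.median(P[250:260,350:360,2] if n=="scene" else P[200:220,300:320,2]))
    for nm,lo,hi in(("yellow",(22,150,120),(32,255,255)),("red",(0,150,60),(8,255,255)),("blue",(100,120,50),(125,255,255))):
        m=cv2.inRange(hsv,lo,hi); k,l,st,c=cv2.connectedComponentsWithStats(m)
        for i in range(1,k):
            if st[i,4]>=5:
                q=P[(l==i)&(z['d']>0)]
                if len(q) and q[:,0].mean()>.3: print(nm,st[i],c[i],np.median(q,0),q[:,2].max())
E
```

```text
scene bench z 0.0009904812932326479
yellow [129 161   8  19  98] [132.7653 169.8163] [ 0.4651 -0.449   0.1337] 0.16209336426329413
yellow [268 198   7  10  38] [271.0263 202.2632] [0.5139 0.0275 0.0976] 0.10891774775539453
yellow [ 88 222   5   7  20] [ 90.25 225.2 ] [ 0.6392 -0.522   0.0181] 0.0285978478235821
yellow [266 238   5   1   5] [268. 238.] [0.6703 0.0495 0.0865] 0.0878610966590444
yellow [277 240   9   8  39] [281.3846 243.4615] [0.6733 0.0854 0.0768] 0.08300467476388684
red [162 157   9  11  72] [166.1528 162.2361] [ 0.444  -0.333   0.1603] 0.1767437925691273
red [164 169   7   2   9] [166.8889 169.3333] [ 0.4442 -0.3352  0.1359] 0.13873822532451585
red [164 171   9  11  69] [168.2029 176.2464] [ 0.4444 -0.3345  0.109 ] 0.12752644357642318
red [ 84 229   5   6  21] [ 86.0476 231.2857] [ 0.6699 -0.5146  0.0189] 0.027935605109703165
red [ 95 229   4   6  18] [ 96.3333 231.3889] [ 0.664  -0.4832  0.0186] 0.02900677533955831
red [414 230   9  10  73] [417.7671 234.1507] [0.5951 0.4239 0.1036] 0.10741222722011456
blue [138 158   7  17  68] [140.8088 165.4412] [ 0.4322 -0.437 
[... 1271 characters left out ...]
.5714 231.4286] [ 0.4328 -0.3277  0.1607] 0.16536349371884373
red [376 233   4   6  11] [377.6364 235.3636] [ 0.4268 -0.3298  0.1176] 0.1323310550471044
blue [ 318   53  102   44 3431] [368.93    74.7441] [ 0.911  -0.2976  0.1299] 0.13907092965961443
blue [242 145   9   3  16] [246.     145.9375] [0.6797 0.0596 0.0809] 0.0867182820366248
blue [231 150  38  11 146] [250.3562 154.8767] [0.6577 0.0491 0.059 ] 0.08730155942925544
blue [150 197   9  29 184] [154.1087 211.4348] [0.4714 0.3273 0.0246] 0.033063311364115
blue [228 196  39  15 211] [245.4597 203.8531] [0.5018 0.0536 0.0716] 0.09185258324143275
blue [415 235  12   6  46] [420.1087 237.5652] [ 0.4245 -0.4364  0.1515] 0.16197296380867687
```

View pics/crop.png

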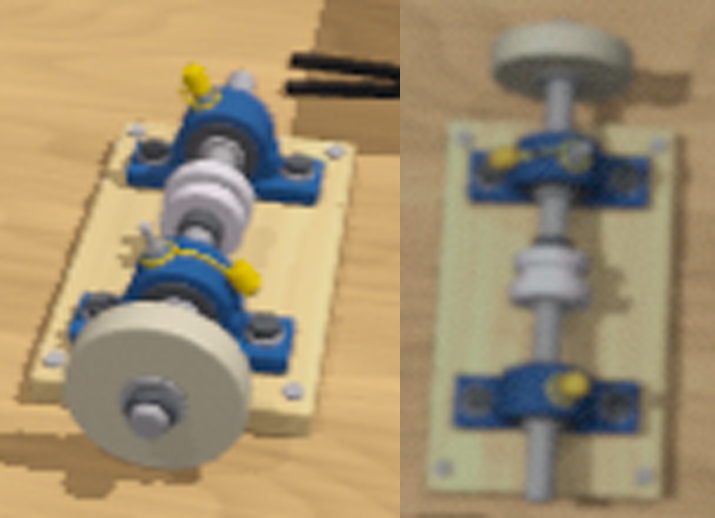

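The near nipple is capped: its yellow cap stands on the right flank. The far one is bare, with the grey nipple at about scene px (261,235) and its own cap flipped over on the left. I'll move above the gun first.

send_rows([
  [0.4,-0.286,-0.04,0,0,0],
  [0.815,-0.572,-0.075,0,0,0],
], grip=-1)

```text
clock: 0.35
eef_pos: [0.2491, -0.5703, 0.2382]
tool_rot: [[0.962, 0.275, -0.0], [0.275, -0.962, 0.001], [-0.0, -0.001, -1.0]]
wrist_force: [1.2, -0.0, 0.1]
gripper_width: 0.0856
gripper_force: 0.0
```

send_rows([
  [0.4,-0.286,-0.04,0,0,0],
  [0.815,-0.572,-0.075,0,0,0],
])

```text
clock: 0.6
eef_pos: [0.3122, -0.4923, 0.2461]
tool_rot: [[0.961, 0.276, -0.0], [0.276, -0.961, 0.0], [-0.0, -0.001, -1.0]]
wrist_force: [0.5, -0.2, 0.8]
gripper_width: 0.0854
gripper_force: 0.0
```

send_rows([
  [0.4,-0.286,-0.04,0,0,0],
  [0.815,-0.572,-0.075,0,0,0],
])

```text
clock: 0.85
eef_pos: [0.3747, -0.4149, 0.2537]
tool_rot: [[0.961, 0.276, -0.0], [0.276, -0.961, 0.0], [-0.0, -0.0, -1.0]]
wrist_force: [0.4, -0.5, 0.5]
gripper_width: 0.0851
gripper_force: 0.0
```

send_rows([
  [0.4,-0.286,-0.04,0,0,0],
  [0.815,-0.572,-0.075,0,0,0],
  [0.815,-0.572,-0.075,0,0,0],
  [0.815,-0.572,-0.075,0,0,0],
])

```text
clock: 1.35
eef_pos: [0.4361, -0.3391, 0.261]
tool_rot: [[0.961, 0.276, -0.001], [0.276, -0.961, -0.0], [-0.001, -0.0, -1.0]]
wrist_force: [-0.1, -1.0, -0.1]
gripper_width: 0.0854
gripper_force: 0.0
```

```bash
cat >> h.py <<'E'
W=optics.camera_params("wrist"); WK=np.array(W["K"]); WM=np.array(W["mount"])
def camT(o): 
    T=np.eye(4);T[:3,:3]=o["tool_rot"];T[:3,3]=o["eef_pos"]; return T@WM
def wray(px,T):   # world origin, dir from wrist pixel
    x,y=(px[0]-WK[0,2])/WK[0,0],(px[1]-WK[1,2])/WK[1,1]; r=np.hypot(x,y)+1e-12
    d=np.array([np.sin(r)*x/r,-np.sin(r)*y/r,-np.cos(r)]); return T[:3,3],T[:3,:3]@d
def wproj(X,T):
    p=np.linalg.inv(T)@np.r_[X,1]; a=np.array([p[0],-p[1]]);h=np.hypot(*a);th=np.arctan2(h,-p[2])
    return a/h*th*WK[0,0]+WK[:2,2]
def pray(px,n):
    p=optics.camera_params(n);K=np.array(p["K"]);T=np.array(p["T"])
    return T[:3,3],T[:3,:3]@np.array([(px[0]-K[0,2])/K[0,0],-(px[1]-K[1,2])/K[1,1],-1])
def onz(r,z): o,d=r; return o+d*(z-o[2])/d[2]
E
python3 - <<'E'
from h import *
np.set_printoptions(precision=4,suppress=True)
o=monitor.observe();a,d=grab("wrist");print(o["clock"],o["eef_pos"],o["tool_rot"])
np.savez("w1",a=a,d=d,T=camT(o))
cv2.imwrite("pics/w1.png",a[...,::-1])
print(wproj([.436,-.3385,.19],camT(o)), onz(pray((261.2,234.9),"scene"),.099),onz(pray((253,200),"top"),.103))
E
```

```text
1.35 [ 0.4361 -0.3391  0.261 ] [[ 0.9611  0.2763 -0.0008]
 [ 0.2763 -0.9611 -0.0001]
 [-0.0008 -0.0001 -1.    ]]
[258.7127 201.4541] [0.6767 0.0332 0.099 ] [0.5098 0.0257 0.103 ]
```

View pics/w1.png

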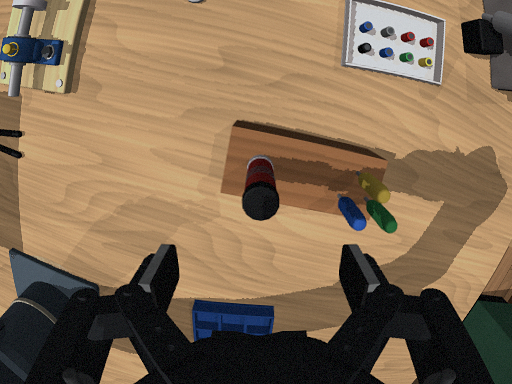

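The tail cap is at about (261,202) and the barrel rises towards it, so the gun is nearly under the gripper. I'll refine that with the depth.

```bash
python3 - <<'E'
from h import *
np.set_printoptions(precision=4,suppress=True)
z=np.load("w1.npz");a,d,T=z['a'],z['d'],z['T']
v,u=np.mgrid[0:384,0:512]
P=[]
for V in range(150,230):
  for U in range(230,292):
    o,r=wray((U,V),T); k=d[V,U]/-( np.linalg.inv(T[:3,:3])@r)[2]; P.append(o+r*k)
P=np.array(P)
h=P[:,2]>.1
P=P[h]
t=P[P[:,2]>.186]; print(len(t),t.mean(0),t.min(0),t.max(0),cv2.minEnclosingCircle(np.float32(t[:,:2]*1000)))
t=t[abs(t[:,2]-np.median(t[:,2]))<.002];print(len(t),t.mean(0),cv2.minEnclosingCircle(np.float32(t[:,:2]*1000)))
for lo in(.1,.12,.14,.16):
    s=P[(P[:,2]>lo)&(P[:,2]<lo+.02)]; print(lo,len(s),s.mean(0),s.min(0),s.max(0))
E
```

```text
1106 [ 0.438  -0.3388  0.195 ] [ 0.4209 -0.3544  0.186 ] [ 0.5164 -0.3155  0.4052] ((468.694091796875, -329.6968994140625), 49.76774978637695)
1026 [ 0.4361 -0.3394  0.1915] ((435.2880859375, -339.3887939453125), 14.986652374267578)
0.1 113 [ 0.4464 -0.3364  0.1098] [ 0.4365 -0.3514  0.1005] [ 0.4495 -0.3255  0.1199]
0.12 135 [ 0.4464 -0.3363  0.1301] [ 0.4339 -0.3518  0.1202] [ 0.4496 -0.3255  0.1399]
0.14 179 [ 0.4461 -0.3362  0.15  ] [ 0.4336 -0.3527  0.14  ] [ 0.4496 -0.3254  0.1597]
0.16 174 [ 0.4466 -0.3362  0.1691] [ 0.4354 -0.3516  0.1601] [ 0.45   -0.3257  0.1798]
```

send_rows([
  [0,0,0.5,0,0,0],
  [0,0,0.95,0,0,0],
])

```text
clock: 1.65
eef_pos: [0.4354, -0.3403, 0.1653]
tool_rot: [[0.962, 0.274, 0.0], [0.274, -0.962, -0.001], [0.0, 0.001, -1.0]]
wrist_force: [0.6, -0.3, 0.3]
gripper_width: 0.0857
gripper_force: 0.0
```

send_rows([
  [0,0,0.2,0,0,0],
  [0,0,0.35,0,0,0],
  [0,0,0.35,0,0,0],
])

```text
clock: 2.02
eef_pos: [0.4357, -0.3393, 0.1306]
tool_rot: [[0.961, 0.275, -0.001], [0.275, -0.961, 0.001], [-0.001, -0.001, -1.0]]
wrist_force: [-0.3, -0.2, 0.2]
gripper_width: 0.0854
gripper_force: 0.0
```

send_rows([
  [0,0,0,0,0,0],
  [0,0,0,0,0,0],
  [0,0,0,0,0,0],
  [0,0,0,0,0,0],
  [0,0,0,0,0,0],
  [0,0,0,0,0,0],
  [0,0,0,0,0,0],
  [0,0,0,0,0,0],
], grip=1, force=90)

```text
clock: 3.02
eef_pos: [0.4371, -0.3393, 0.1321]
tool_rot: [[0.961, 0.276, 0.002], [0.276, -0.961, -0.001], [0.001, 0.001, -1.0]]
wrist_force: [-0.3, -0.4, 5.9]
gripper_width: 0.0261
gripper_force: 83.7
```

send_rows([
  [0,0,-0.2,0,0,0],
  [0,0,-0.6,0,0,0],
  [0,0,-1,0,0,0],
])

```text
clock: 3.4
eef_pos: [0.436, -0.3384, 0.2318]
tool_rot: [[0.961, 0.276, -0.002], [0.276, -0.961, 0.001], [-0.001, -0.002, -1.0]]
wrist_force: [0.1, -0.0, -4.4]
gripper_width: 0.0258
gripper_force: 84.3
```

send_rows([
  [0,0,-0.5,0,0,0],
  [0,0,-0.7,0,0,0],
])

```text
clock: 3.65
eef_pos: [0.4369, -0.339, 0.3038]
tool_rot: [[0.961, 0.276, 0.002], [0.276, -0.961, -0.001], [0.002, 0.002, -1.0]]
wrist_force: [1.1, -0.7, -5.6]
gripper_width: 0.0263
gripper_force: 84.6
```

send_rows([
  [0.4,-0.28,0,0,0,0],
  [0.8,-0.56,0,0,0,0],
])

```text
clock: 3.9
eef_pos: [0.498, -0.2621, 0.3012]
tool_rot: [[0.962, 0.275, -0.001], [0.275, -0.962, 0.0], [-0.0, -0.0, -1.0]]
wrist_force: [0.7, -0.0, -4.4]
gripper_width: 0.0263
gripper_force: 84.7
```

send_rows([
  [0.4,-0.28,0,0,0,0],
  [0.8,-0.56,0,0,0,0],
  [0.8,-0.56,0,0,0,0],
  [0.8,-0.56,0,0,0,0],
])

```text
clock: 4.4
eef_pos: [0.5587, -0.1872, 0.3006]
tool_rot: [[0.961, 0.276, -0.002], [0.276, -0.961, -0.0], [-0.002, -0.0, -1.0]]
wrist_force: [-0.1, -0.9, -5.0]
gripper_width: 0.0262
gripper_force: 85.0
```

```bash
python3 - <<'E'
from h import *
np.set_printoptions(precision=4,suppress=True)
o=monitor.observe();a,d=grab("wrist");T=camT(o);print(o["clock"],o["eef_pos"],o["wrist_force"])
np.savez("w2",a=a,d=d,T=T,R=o["tool_rot"],p=o["eef_pos"])
pn=[wproj(x,T) for x in([.511,.026,.099],[.673,.033,.099])];print(pn)
x0,y0=(int(q) for q in pn[0])
cv2.imwrite("pics/w2.png",a[...,::-1])
E
```

```text
4.4 [ 0.5587 -0.1872  0.3006] [-0.1328 -0.8673 -4.9645]
[array([ 94.2048, 154.9823]), array([112.6574,  30.9712])]
```

View pics/w2.png

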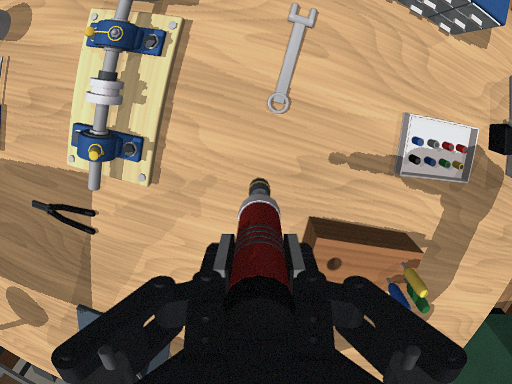

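The gun hangs straight in the grip. The bare far nipple is at about (115,33) and the near cap at (95,153).

```bash
python3 - <<'E'
from h import *
np.set_printoptions(precision=4,suppress=True)
z=np.load("w2.npz");a,T=z['a'],z['T']
hsv=cv2.cvtColor(a,cv2.COLOR_RGB2HSV)
m=cv2.inRange(hsv,(22,150,120),(32,255,255));k,l,st,c=cv2.connectedComponentsWithStats(m)
for i in range(1,k):
    if st[i,0]<180 and st[i,4]>4: print(st[i],c[i],onz(wray(c[i],T),.103))
F=onz(wray((115.5,33),T),.099);N=onz(wray((94.5,153),T),.103);print(F,N,np.linalg.norm(F-N))
cv2.imwrite("pics/w2c.png",cv2.resize(a[10:70,75:155,::-1],(800,600),interpolation=cv2.INTER_CUBIC))
# gun axis: red barrel+nose in tool frame
o=z['p'];R=z['R']
for s in(.05,.08,.1055,.116): print(s,wproj(o+R[:,2]*s,T))
E
```

```text
[ 85  26  38  15 143] [100.1189  31.7483] [0.6697 0.0489 0.103 ]
[ 89 144  15  16 112] [ 94.3036 152.7768] [0.5155 0.024  0.103 ]
[0.6709 0.0281 0.099 ] [0.5152 0.0237 0.103 ] 0.15578111793952706
0.05 [259.5544 212.3494]
0.08 [259.4664 197.6084]
0.1055 [259.4057 187.55  ]
0.116 [259.3837 183.9244]
```

View pics/w2c.png

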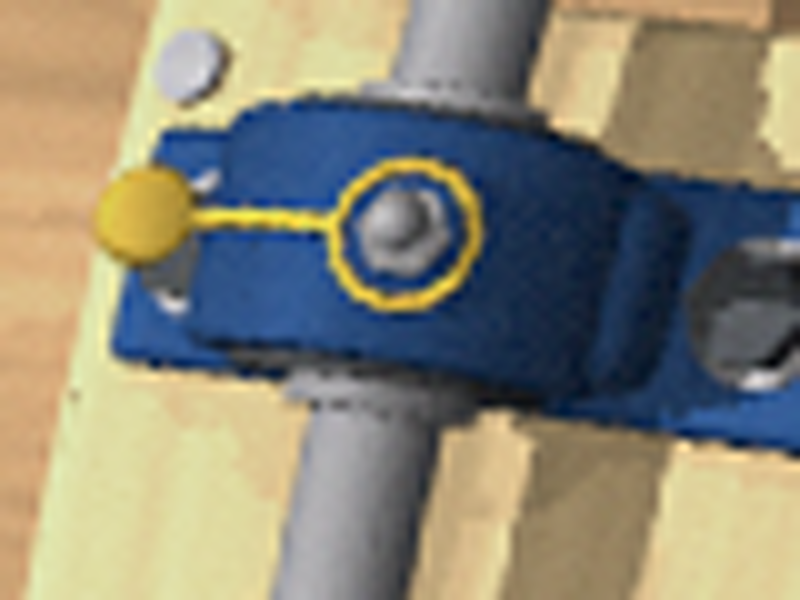

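send_rows([
  [0.38,-0.27,0,0.28,0.07,0],
  [0.766,-0.542,0,0.56,0.14,0],
  [0.766,-0.542,0,0.847,0.21,0],
  [0.766,-0.542,0,0.847,0.21,0],
  [0.766,-0.542,0,0.847,0.21,0],
])

```text
clock: 5.08
eef_pos: [0.6175, -0.1151, 0.3011]
tool_rot: [[0.962, 0.271, -0.015], [0.252, -0.872, 0.42], [0.101, -0.408, -0.907]]
wrist_force: [-0.0, 0.8, -4.8]
gripper_width: 0.0262
gripper_force: 86.1
```

```bash
cat > m.py <<'E'
from h import *
np.set_printoptions(precision=4,suppress=True)
def shot(name,F,crop=True):
    o=monitor.observe();a,d=grab("wrist");T=camT(o);R=np.array(o["tool_rot"]);p=np.array(o["eef_pos"])
    np.savez(name,a=a,d=d,T=T,R=R,p=p)
    print(o["clock"],p,"z",R[:,2],"F",o["wrist_force"])
    print("proj F",wproj(F,T),"coupler",wproj(p+R[:,2]*.1055,T),"mouth",wproj(p+R[:,2]*.116,T))
    c=wproj(F,T).astype(int); x=np.clip(c[0]-40,0,432);y=np.clip(c[1]-30,0,324)
    cv2.imwrite(f"pics/{name}.png",cv2.resize(a[y:y+60,x:x+80,::-1],(800,600),interpolation=cv2.INTER_CUBIC)); print("crop origin",x,y)
    return a,T,R,p
E
python3 - <<'E'
from m import *
F=onz(wray((114.5,31),np.load("w2.npz")["T"]),.099);print(F)
a,T,R,p=shot("w3",F)
n=np.array([.0156,-.4223,.9063]); t=F+n*.1655; print("delta tool",R.T@(t-p))
E
```

```text
[0.6733 0.0303 0.099 ]
5.075 [ 0.6175 -0.1151  0.3011] z [-0.0151  0.4202 -0.9073] F [-0.0175  0.8371 -4.7742]
proj F [236.9822 102.3122] coupler [260.0669 187.9317] mouth [260.0201 184.2895]
crop origin 196 72
delta tool [ 0.0699 -0.0288  0.0782]
```

View pics/w3.png

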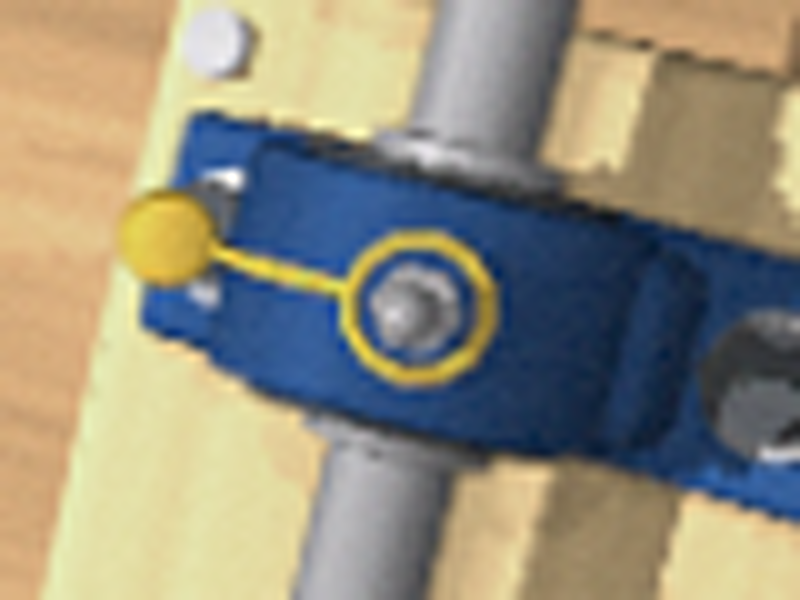

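The ball sits at crop (408,308), i.e. px (236.4,102.4), against a projection of (237.0,102.3), so two views agree. I'll go to the hover on the axis, about 60 mm out.

send_rows([
  [0.4,-0.17,0.2,0,0,0],
  [0.7,-0.29,0.5,0,0,0],
  [0.7,-0.29,0.78,0,0,0],
  [0.7,-0.29,0.78,0,0,0],
  [0.7,-0.29,0.78,0,0,0],
])

```text
clock: 5.75
eef_pos: [0.6765, -0.0386, 0.2511]
tool_rot: [[0.962, 0.273, -0.014], [0.253, -0.871, 0.421], [0.103, -0.408, -0.907]]
wrist_force: [-0.9, 0.4, -3.9]
gripper_width: 0.0262
gripper_force: 86.1
```

```bash
python3 - <<'E'
from m import *
T2=np.load("w2.npz")["T"];a2=np.load("w2.npz")["a"]
for l,(A,B) in {"L":((94,16.5),(73,170)),"R":((174,23),(142,178))}.items():
    P=[onz(wray(q,T2),.022) for q in(A,B)];v=P[0]-P[1];print(l,P,np.arctan2(v[1],v[0]))
T3=np.load("w3.npz")["T"]
def tri(r):
    A=sum(np.eye(3)-np.outer(d,d)/(d@d) for o,d in r);b=sum((np.eye(3)-np.outer(d,d)/(d@d))@o for o,d in r);return np.linalg.solve(A,b)
F=tri([wray((114.5,31),T2),wray((236.35,102.35),T3)]);print("tri",F)
F=onz(wray((236.35,102.35),T3),.099);print(F)
a,T,R,p=shot("w4",F)
d=R.T@(F-p);print("F in tool",d)
m=cv2.inRange(cv2.cvtColor(a2,cv2.COLOR_RGB2HSV)[:200,55:200],(0,0,190),(180,60,255));k,l,st,c=cv2.connectedComponentsWithStats(m)
print([(st[i,4],c[i]+[55,0]) for i in range(1,k) if 8<st[i,4]<200])
cv2.imwrite("pics/w4b.png",cv2.resize(a[60:260,160:360,::-1],(600,600),interpolation=cv2.INTER_CUBIC))
E
```

```text
L [array([0.7002, 0.1186, 0.022 ]), array([0.4458, 0.1087, 0.022 ])] 0.03906147994676811
R [array([ 0.7066, -0.0186,  0.022 ]), array([ 0.4671, -0.0227,  0.022 ])] 0.017063248544427284
tri [0.6731 0.0301 0.1002]
[0.673  0.0312 0.099 ]
5.75 [ 0.6765 -0.0386  0.2511] z [-0.0137  0.4209 -0.907 ] F [-0.8891  0.3736 -3.9092]
proj F [260.1844 170.9618] coupler [260.0644 187.9371] mouth [260.0177 184.2947]
crop origin 220 140
F in tool [-0.0014  0.0004  0.1674]
[(np.int32(32), array([92.5625, 15.9375])), (np.int32(38), array([171.3684,  24.4211])), (np.int32(184), array([94.7554, 98.337 ])), (np.int32(31), array([ 70.0968, 158.8387])), (np.int32(10), array([ 74.7, 163.2]))]
```

View pics/w4b.png

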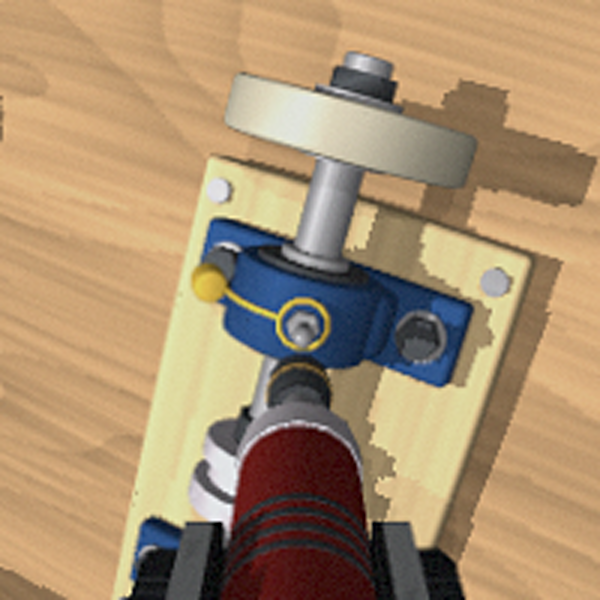

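The coupler is at about crop (300,378), in line under the nipple at (303,328). I'll check the zoomed crop.

View pics/w4.png

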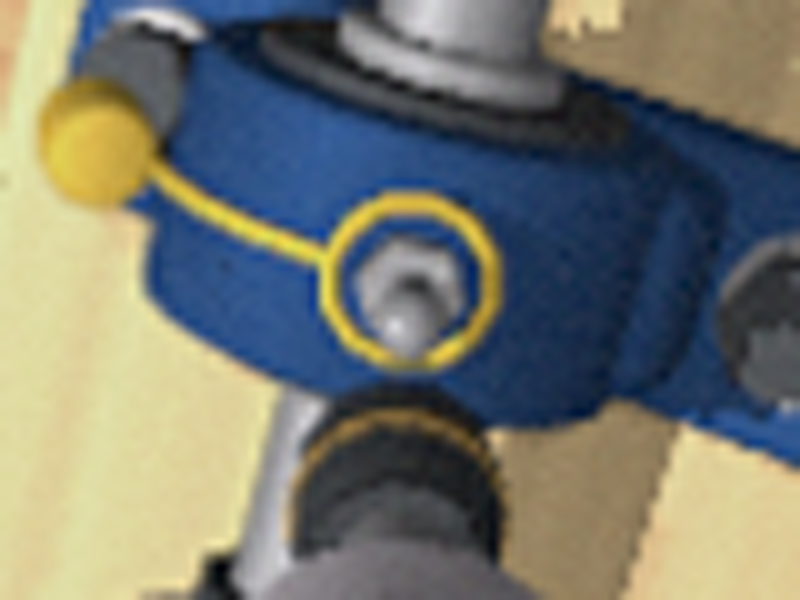

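```bash
python3 - <<'E'
from m import *
z=np.load("w4.npz");d,T,R,p=z['d'],z['T'],z['R'],z['p']
for s in(.096,.106,.116,.113):
    print(s,wproj(p+R@[.0095,0,s],T),wproj(p+R@[0,.0095,s],T),wproj(p+R@[0.006,0,s],T))
def tp(U,V):
    o,r=wray((U,V),T); k=d[V,U]/-(T[:3,:3].T@r)[2]; return R.T@(o+r*k-p)
for V in list(range(172,200,2))+list(range(200,262,6)): print(V,tp(260,V),tp(254,V)[:2],tp(266,V)[:2])
E
```

```text
0.096 [260.1211 180.853 ] [271.2236 191.4729] [260.117  184.7967]
0.106 [260.0722 177.4783] [270.7772 187.7539] [260.0686 181.2914]
0.116 [260.0266 174.343 ] [270.3606 184.2931] [260.0234 178.0329]
0.113 [260.04   175.2599] [270.4826 185.3058] [260.0366 178.986 ]
172 [-0.0011  0.0002  0.1623] [-0.0072 -0.0066] [-0.0069  0.0071]
174 [-0.0033  0.0002  0.1622] [-0.0102 -0.0067] [-0.0092  0.0071]
176 [-0.0117  0.0003  0.1832] [-0.0121 -0.0066] [-0.0125  0.0072]
178 [ 0.0072 -0.      0.1122] [-0.0144 -0.0066] [-0.0154  0.0073]
180 [ 0.007  -0.0001  0.1067] [ 0.006  -0.0054] [0.0046 0.0054]
182 [ 0.0066 -0.0001  0.102 ] [ 0.0063 -0.0053] [0.0047 0.0053]
184 [ 0.0057 -0.0001  0.099 ] [ 0.0057 -0.0052] [0.005  0.0051]
186 [ 0.0052 -0.0001  0.0951] [ 0.0047 -0.0052] [0.0039 0.0051]
188 [ 0.0052 -0.0001  0.0899] [ 0.0037 -0.0052] [0.003 0.005]
190 [ 0.0034 -0.0001  0.09  ] [ 0.0033 -0.0051] [0.0025 0.0049]
192 [ 0.0033 -0.0001  0.0854] [ 0.0019 -0.0051] [0.0017 0.0049]
194 [ 0.0132 -0.0003  0.0529] [ 0.0006 -0.0051] [-0.0004  0.0049]
196 [ 0.013  -0.0003  0.0493] [ 0.0122 -0.0045] [0.0116 0.004 ]
198 [ 0.0129 -0.0003  0.0456] [ 0.0126 -0.0044] [0.0118 0.0039]
200 [ 0.0119 -0.0003  0.0444] [ 0.0125 -0.0043] [0.0121 0.0038]
206 [ 0.012  -0.0003  0.0333] [ 0.0116 -0.0042] [0.0117 0.0035]
212 [ 0.0127 -0.0004  0.022 ] [ 0.0116 -0.0041] [0.0113 0.0033]
218 [ 0.0123 -0.0004  0.014 ] [ 0.012  -0.0039] [0.0117 0.0031]
224 [ 0.0122 -0.0004  0.0061] [ 0.0121 -0.0038] [0.0112 0.0029]
230 [ 0.0124 -0.0005 -0.0018] [ 0.012  -0.0037] [0.012  0.0027]
236 [ 0.0122 -0.0005 -0.0082] [ 0.0122 -0.0036] [0.0118 0.0026]
242 [ 0.0119 -0.0005 -0.014 ] [ 0.0117 -0.0035] [0.0116 0.0025]
248 [ 0.0122 -0.0005 -0.0206] [ 0.0119 -0.0034] [0.0124 0.0023]
254 [ 0.0116 -0.0006 -0.0252] [ 0.0121 -0.0033] [0.0118 0.0022]
260 [ 0.0125 -0.0006 -0.0318] [ 0.0117 -0.0033] [0.012  0.0021]
```

Depth and picture agree. The gun is held straight with its axis about 2 mm off tool x, the same as the ball, and the ball is 60.5 mm ahead of the coupler point. Advancing along the axis.

send_rows([
  [0,0.006,0.2,0,0,0],
  [0,0.006,0.38,0,0,0],
  [0,0.006,0.45,0,0,0],
  [0,0.006,0.45,0,0,0],
  [0,0.006,0.45,0,0,0],
])

```text
clock: 6.42
eef_pos: [0.6763, -0.0201, 0.2096]
tool_rot: [[0.962, 0.273, -0.014], [0.253, -0.871, 0.422], [0.103, -0.409, -0.907]]
wrist_force: [-0.8, -0.0, -4.1]
gripper_width: 0.0265
gripper_force: 86.1
```

```bash
python3 - <<'E'
from m import *
F=onz(wray((236.35,102.35),np.load("w3.npz")["T"]),.099)
a,T,R,p=shot("w5",F);d=np.load("w5.npz")["d"];print(R.T@(F-p))
def tp(U,V):
    o,r=wray((U,V),T); k=d[V,U]/-(T[:3,:3].T@r)[2]; return R.T@(o+r*k-p)
for V in range(166,188,2): print(V,tp(260,V))
E
```

```text
6.425 [ 0.6763 -0.0201  0.2096] z [-0.0138  0.4218 -0.9066] F [-0.8334 -0.0161 -4.0803]
proj F [259.6962 183.9689] coupler [260.0662 187.9375] mouth [260.0194 184.2952]
crop origin 219 153
[-0.0016 -0.0003  0.1219]
166 [0.0114 0.0001 0.1391]
168 [0.0092 0.0001 0.14  ]
170 [0.0077 0.0001 0.1376]
172 [0.0057 0.0001 0.1375]
174 [0.0038 0.0001 0.1371]
176 [0.0034 0.     0.1314]
178 [ 0.0066 -0.      0.114 ]
180 [ 0.0068 -0.0001  0.1071]
182 [ 0.0068 -0.0001  0.1015]
184 [ 0.0058 -0.0001  0.0988]
186 [ 0.0049 -0.0001  0.096 ]
```

View pics/w5.png

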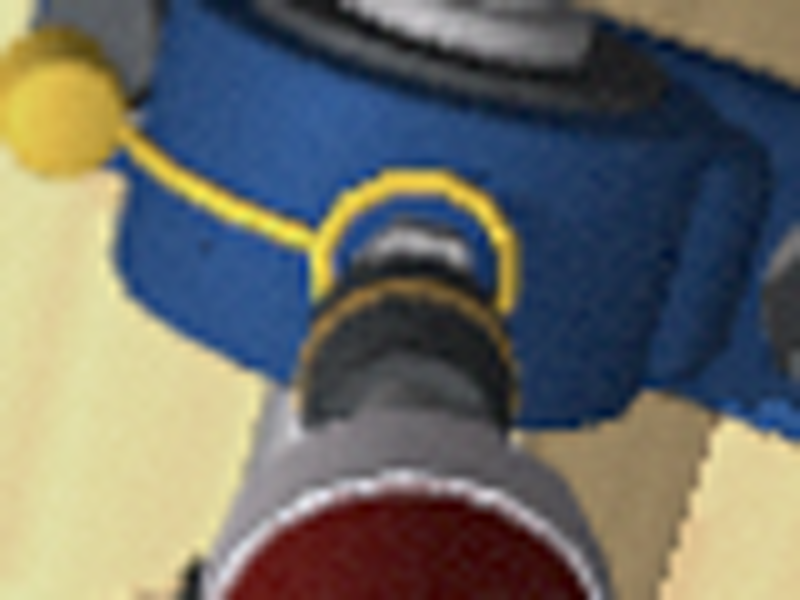

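The coupler (crop x≈410) is in line with the hexagon and ring (x≈416) and there is no contact force yet. I'll push in slowly, reading the force.

send_rows([
  [0,0.003,0.04,0,0,0],
  [0,0.003,0.08,0,0,0],
  [0,0.003,0.08,0,0,0],
])

```text
clock: 6.85
eef_pos: [0.6759, -0.0163, 0.2008]
tool_rot: [[0.962, 0.273, -0.015], [0.253, -0.87, 0.422], [0.102, -0.41, -0.906]]
wrist_force: [1.2, 0.4, -5.7]
gripper_width: 0.0266
gripper_force: 86.0
```

send_rows([
  [0,0,0.02,0,0,0],
  [0,0,0.03,0,0,0],
  [0,0,0.03,0,0,0],
])

```text
clock: 7.22
eef_pos: [0.6756, -0.0149, 0.198]
tool_rot: [[0.962, 0.273, -0.016], [0.254, -0.87, 0.422], [0.101, -0.41, -0.906]]
wrist_force: [2.1, 0.1, -6.4]
gripper_width: 0.0261
gripper_force: 86.0
```

send_rows([
  [0,0,0.02,0,0,0],
  [0,0,0.03,0,0,0],
  [0,0,0.03,0,0,0],
])

```text
clock: 7.6
eef_pos: [0.6757, -0.0138, 0.1959]
tool_rot: [[0.962, 0.273, -0.015], [0.253, -0.87, 0.422], [0.102, -0.41, -0.906]]
wrist_force: [2.2, -2.0, -2.3]
gripper_width: 0.0264
gripper_force: 86.3
```

send_rows([
  [0,0,0.02,0,0,0],
  [0,0,0.03,0,0,0],
  [0,0,0.03,0,0,0],
])

```text
clock: 7.98
eef_pos: [0.6759, -0.0129, 0.1938]
tool_rot: [[0.962, 0.273, -0.014], [0.253, -0.871, 0.422], [0.103, -0.409, -0.907]]
wrist_force: [0.1, -5.3, 5.1]
gripper_width: 0.0261
gripper_force: 86.5
```

send_rows([
  [0,0,0.02,0,0,0],
  [0,0,0.03,0,0,0],
  [0,0,0.03,0,0,0],
])

```text
clock: 8.35
eef_pos: [0.6759, -0.0117, 0.1912]
tool_rot: [[0.962, 0.273, -0.014], [0.253, -0.871, 0.422], [0.103, -0.409, -0.907]]
wrist_force: [0.1, -4.7, 6.5]
gripper_width: 0.0263
gripper_force: 86.6
```

send_rows([
  [0,0,0.02,0,0,0],
  [0,0,0.03,0,0,0],
  [0,0,0.03,0,0,0],
])

```text
clock: 8.72
eef_pos: [0.6758, -0.0106, 0.1887]
tool_rot: [[0.962, 0.273, -0.014], [0.253, -0.871, 0.422], [0.103, -0.409, -0.907]]
wrist_force: [0.2, -7.2, 8.6]
gripper_width: 0.0265
gripper_force: 86.7
```

```bash
python3 - <<'E'
from m import *
z5=np.load("w5.npz");F=onz(wray((236.35,102.35),np.load("w3.npz")["T"]),.099)
a,T,R,p=shot("w6",F);d=np.load("w6.npz")["d"]
f=np.array(monitor.observe()["wrist_force"]);print("adv",z5['R'][:,2]@(p-z5['p']),"tool force",R.T@(f-[-.5,0,-4.5]))
def tp(U,V,T,R,p,d):
    o,r=wray((U,V),T); k=d[V,U]/-(T[:3,:3].T@r)[2]; return R.T@(o+r*k-p)
for V in range(160,202,2): print(V,tp(260,V,T,R,p,d),tp(260,V,z5['T'],z5['R'],z5['p'],z5['d']))
E
```

```text
8.725 [ 0.6758 -0.0106  0.1887] z [-0.0139  0.4219 -0.9066] F [ 0.1624 -7.1811  8.5777]
proj F [259.5968 191.9076] coupler [260.0662 187.9376] mouth [260.0194 184.2952]
crop origin 219 161
adv 0.02298043268172287 tool force [ -0.2189   1.3095 -13.0383]
160 [0.0187 0.     0.1337] [0.0159 0.0001 0.1456]
162 [0.0178 0.     0.1295] [0.015  0.0001 0.1408]
164 [0.017  0.     0.1248] [0.0133 0.0001 0.1396]
166 [ 0.0159 -0.      0.1215] [0.0114 0.0001 0.1391]
168 [ 0.0153 -0.      0.1167] [0.0092 0.0001 0.14  ]
170 [ 0.0132 -0.      0.1173] [0.0077 0.0001 0.1376]
172 [ 0.0114 -0.      0.1173] [0.0057 0.0001 0.1375]
174 [ 0.0098 -0.      0.116 ] [0.0038 0.0001 0.1371]
176 [ 0.0082 -0.      0.1149] [0.0034 0.     0.1314]
178 [ 0.0065 -0.      0.1145] [ 0.0066 -0.      0.114 ]
180 [ 0.007  -0.0001  0.1065] [ 0.0068 -0.0001  0.1071]
182 [ 0.0069 -0.0001  0.1012] [ 0.0068 -0.0001  0.1015]
184 [ 0.0076 -0.0001  0.0931] [ 0.0058 -0.0001  0.0988]
186 [ 0.0066 -0.0001  0.091 ] [ 0.0049 -0.0001  0.096 ]
188 [ 0.0055 -0.0001  0.089 ] [ 0.005  -0.0001  0.0905]
190 [ 0.005  -0.0001  0.0854] [ 0.0032 -0.0001  0.0906]
192 [ 0.0039 -0.0001  0.0836] [ 0.0028 -0.0001  0.0867]
194 [ 0.0126 -0.0003  0.0545] [ 0.0126 -0.0003  0.0546]
196 [ 0.0123 -0.0003  0.0512] [ 0.0131 -0.0003  0.049 ]
198 [ 0.0132 -0.0003  0.0448] [ 0.0126 -0.0003  0.0463]
200 [ 0.0125 -0.0003  0.0428] [ 0.0126 -0.0003  0.0427]
```

Axial force is now 13 N, rising about 0.5 N per mm from 9 N. That is the return spring with the coupler seated. I'll push on to the hard stop.

send_rows([
  [0,0,0.02,0,0,0],
  [0,0,0.03,0,0,0],
  [0,0,0.03,0,0,0],
])

```text
clock: 9.15
eef_pos: [0.6759, -0.0093, 0.1862]
tool_rot: [[0.962, 0.273, -0.014], [0.253, -0.871, 0.422], [0.103, -0.409, -0.907]]
wrist_force: [-1.5, -7.2, 9.0]
gripper_width: 0.0262
gripper_force: 86.9
```

send_rows([
  [0,0,0.01,0,0,0],
  [0,0,0.02,0,0,0],
  [0,0,0.02,0,0,0],
])

```text
clock: 9.52
eef_pos: [0.6759, -0.0086, 0.1845]
tool_rot: [[0.962, 0.273, -0.013], [0.253, -0.871, 0.422], [0.103, -0.409, -0.907]]
wrist_force: [-0.6, -7.1, 8.9]
gripper_width: 0.0264
gripper_force: 87.3
```

send_rows([
  [0,0,0.01,0,0,0],
  [0,0,0.01,0,0,0],
  [0,0,0.01,0,0,0],
])

```text
clock: 9.9
eef_pos: [0.676, -0.0085, 0.1843]
tool_rot: [[0.962, 0.273, -0.013], [0.253, -0.871, 0.422], [0.104, -0.409, -0.907]]
wrist_force: [-1.8, -7.7, 14.7]
gripper_width: 0.0261
gripper_force: 88.1
```

send_rows([
  [0,0,0.01,0,0,0],
  [0,0,0.01,0,0,0],
  [0,0,0.01,0,0,0],
])

```text
clock: 10.28
eef_pos: [0.6762, -0.0085, 0.1841]
tool_rot: [[0.962, 0.273, -0.012], [0.252, -0.871, 0.421], [0.105, -0.408, -0.907]]
wrist_force: [-3.6, -9.8, 20.0]
gripper_width: 0.0262
gripper_force: 89.1
```

send_rows([
  [0,0,0,0,0,0],
  [0,0,0,0,0,0],
  [0,0,0,0,0,0],
  [0,0,0,0,0,0],
  [0,0,0,0,0,0],
  [0,0,0,0,0,0],
  [0,0,0,0,0,0],
  [0,0,0,0,0,0],
])

```text
clock: 11.28
eef_pos: [0.6762, -0.0085, 0.1841]
tool_rot: [[0.962, 0.273, -0.012], [0.252, -0.871, 0.421], [0.105, -0.408, -0.907]]
wrist_force: [-3.1, -10.3, 19.7]
gripper_width: 0.0263
gripper_force: 89.1
```

```bash
python3 - <<'E'
from m import *
a,T,R,p=shot("w7",np.array([.673,.031,.099]));d=np.load("w7.npz")["d"]
z5=np.load("w5.npz");print("adv",z5['R'][:,2]@(p-z5['p']))
def tp(U,V):
    o,r=wray((U,V),T); k=d[V,U]/-(T[:3,:3].T@r)[2]; return R.T@(o+r*k-p)
for V in range(172,204,2): print(V,tp(260,V))
E
```

```text
11.275 [ 0.6762 -0.0085  0.1841] z [-0.0119  0.4214 -0.9068] F [ -3.1139 -10.3199  19.6833]
proj F [259.5524 194.5372] coupler [260.0645 187.94  ] mouth [260.0178 184.2975]
crop origin 219 164
adv 0.02801493826012793
172 [ 0.0129 -0.      0.1118]
174 [ 0.011  -0.      0.1118]
176 [ 0.0089 -0.      0.1126]
178 [ 0.0078 -0.      0.1101]
180 [ 0.0062 -0.      0.1092]
182 [ 0.0043 -0.      0.1092]
184 [ 0.0065 -0.0001  0.0968]
186 [ 0.0069 -0.0001  0.0899]
188 [ 0.0064 -0.0001  0.0864]
190 [ 0.0052 -0.0001  0.0847]
192 [ 0.0044 -0.0002  0.0821]
194 [ 0.0122 -0.0003  0.0557]
196 [ 0.0125 -0.0003  0.0506]
198 [ 0.0126 -0.0003  0.0465]
200 [ 0.0125 -0.0003  0.0429]
202 [ 0.0116 -0.0003  0.0414]
```

The coupler has slid about 12 mm towards the barrel, the gun has not slipped in the grip, and the push is steady at about 26 N on the stop. Handing in.

```bash
python3 -c "
from plant import ctrl
print(ctrl.close_job())"
```

```text
the job is handed in; nothing more can be done
None
```

The gun's coupler is on the bare far nipple, seated going by the force and travel readings, and I handed the job in at about 11 s with the barrel held at the end of its stroke under a steady push of about 26 N.

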